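# Pack a tissue-block rack with a spacer and hold the block on its stop

### The job

Lift the broken red spacer out of the tissue-block rack and drop it in the grey reject box. Then slide the blue spacer, upright, right down to the rack floor in the one gap that is wide enough for it, without forcing it on the blocks of the narrower gaps, and with it push that bay's block flush against the yellow stop of its bay. Finish while still holding the blue spacer and pressing firmly, so that the block stays squeezed between spacer and stop; leave the other two blocks in their bays and the bottle, jar and dish where they stand.

Things in the scene. Friction and masses are not known exactly. Their poses are not given: they have to be found in the camera images.
- rack: Dark wooden rack, fixed, 64 (x) x 246 (y) x 36 mm high. Origin: centre of underside. Floor 10 mm up; channel 48 mm wide in x, side rails 26 mm high. Three bays in a row, each 70 mm long, centred at y = -78, 0, +78 mm; 8 mm dividers 36 mm high. Each bay's +y end is a yellow stop; its one loose block stands near the stop, so the gap is on the block's -y side.
- stop0: Yellow stop plate at the +y end of the rack's bay centred at y = -78 mm: 48 wide, 5 thick, 26 mm high, fixed to the rack. Origin: middle of the lower edge of the face that the block is pressed on (rack x 0, y -43, z 10 mm); axes as the rack's, the face looks to -y.
- stop1: The same for the middle bay (origin at rack y +35 mm).
- stop2: The same for the bay centred at y = +78 mm (origin at rack y +113 mm).
- block_small: Tissue block, wood with white wax top, loose, 40 (x) x 36 (y) x 30 mm high. Origin: at its underside, middle of its +y face, which goes flush on the stop; the block reaches 36 mm to -y from there. It starts 2 to 5 mm off its stop, in any bay; the gap on its -y side, 29 to 32 mm, is the only one wide enough for the blue spacer.
- block_medium: The same but 50 mm in y, loose in another bay, 2 to 5 mm off its stop; even without the broken spacer its gap is under 20 mm.
- block_large: The same but 58 mm in y, loose in the remaining bay, 2 to 5 mm off its stop; its gap is under 12 mm.
- broken_spacer: Red cracked plastic spacer standing upright and loose in the gap beside the medium block, its thin side along the rack's y. Origin: centre of its underside (on the rack floor). Plate 38 (x) x 10 (y) x 34 mm high, with a grip tab 28 (x) x 10 (y) mm on top up to 62 mm; 30 g.
- spacer: Blue plastic spacer standing upright on the table, on the other side of the rack from the reject box. Origin: centre of its underside. Body 38 (x) x 24 (y) x 34 mm high, with a grip tab 28 (x) x 14 (y) mm on top up to 68 mm; about 50 g. Its y goes along the rack's y (either way round).
- reject_box: Grey open-topped box, fixed on the table left or right of the rack: 130 x 130 x 55 mm high, walls 4 mm. Origin: centre of its underside.
- reagent_bottle: Brown bottle, 48 mm wide, 100 mm high, on the table; leave alone. Origin: centre of its underside.
- staining_jar: Glass cup, 64 mm wide, 70 mm high, on the table; leave alone. Origin: centre of its underside.
- petri_dish: White round dish, 72 mm wide, 14 mm high, beyond the rack; leave alone. Origin: centre of its underside.
Not all that is in view belongs to the job. What is shaped like the block_large but orange is not meant.

How it is judged (in metres and radians):
On the way, in this order (a step that is already met when the one before it is completed fails the run):
1. the broken red spacer is in the reject box and let go (x of broken_spacer in the frame of reject_box between -0.064 and 0.064 m and y of broken_spacer in the frame of reject_box between -0.064 and 0.064 m and z of broken_spacer in the frame of reject_box below 0.07 m and contact force between the fingers and broken_spacer below 0.1 N), for 0.2 s.
2. the blue spacer stands on the rack floor in the wide gap, beside the small block (z of spacer in the frame of rack between 0.006 and 0.014 m and angle between spacer's own z axis and vertical below 0.1 rad and y of spacer in the frame of block_small between -0.066 and -0.044 m and x of spacer in the frame of rack between -0.012 and 0.012 m), for 0.2 s.
At the end, for the whole second after the job is handed in: Red spacer let go in the box. Blue spacer on the rack floor (4 mm), upright (0.1 rad), in the small block's gap, touched by the fingers, pressing the block over 2 N; block within 2 mm of its stop, square to 0.05 rad, on it with over 2 N. Other blocks upright in the rack, moved under 25 mm (all of step 1 and all of step 2 and ((contact force between block_small and stop0 above 2 N and y of block_small in the frame of stop0 above -0.002 m) or (contact force between block_small and stop1 above 2 N and y of block_small in the frame of stop1 above -0.002 m) or (contact force between block_small and stop2 above 2 N and y of block_small in the frame of stop2 above -0.002 m)) and angle between the y axis of block_small and the y axis of rack, either way round below 0.05 rad and angle between block_small's own z axis and vertical below 0.06 rad and z of each of block_small, block_medium, block_large in the frame of rack below 0.014 m and contact force between spacer and block_small above 2 N and contact force between the fingers and spacer above 1 N and linear speed of block_small below 0.02 m/s and distance of each of block_medium, block_large from where it was at the start of the episode below 0.025 m and angle between each of block_medium, block_large's own z axis and vertical below 0.1 rad); the arm keeps its last pose, push and grip.
It fails at once if the blue spacer was forced on a block of a bay that is too narrow (over 10 N) (contact force between spacer and block_medium above 10 N or contact force between spacer and block_large above 10 N).
It fails at once if bottle, jar or dish was shifted by more than 30 mm or tipped (distance of any of reagent_bottle, staining_jar, petri_dish from where it was at the start of the episode above 0.03 m or angle between any of reagent_bottle, staining_jar, petri_dish's own z axis and vertical above 0.4 rad).
It also fails if it takes over 61 s, if anything falls off the work surface, if the arm or the gripper's body presses on something with over 40 N, if the wrist force passes 120 N, or if a joint passes its speed limit or range.

### The arm

A 6-joint arm with a two-finger parallel gripper is mounted at the origin on the work surface. World frame = base frame: x ahead of the robot, y to its left, z up, the work surface at z = 0. Lengths are in mm, angles in rad, forces in N, time in s.
With the tool pointing down it reaches from about 350 to 975 mm from the base axis. Payload 4.9 kg.
Tool frame: the origin (TCP) lies at the centre of the arm's flange, where the gripper is bolted on; the fingertips stand 173 mm ahead of it and the grasp point (between the pads) lies 155 mm ahead of it; z points along the fingers, y is the line along which they close (so a half turn about z gives the same grasp; the last joint's range is limited). The gripper opens to 85 mm and grips with 20 to 120 N. Pads are 22 mm wide; open, the fingers measure 114 mm over their backs; the gripper's body (76 mm by 85 mm) begins 54 mm behind the grasp point. The pads swing forward as they close: fully open they stand 13 mm farther back than shut.
Start: joints at [-1.293, 0.053, 1.613, -0, 1.476, -0.119], TCP at [241.537, -576.423, 404.704] pointing down, gripper open.
Joint ranges: [-3.01, 3.01], [-1.01, 2.22], [0.06, 2.58], [-1.02, 4.17], [0.09, 2.62], [-3.14, 3.14]. Speed limits (rad/s): [2.57, 2.57, 3.14, 3.14, 3.14, 3.14].

### API

Orientations are given as a rotation vector (axis times angle).
In Python, from workcell import arm, read_camera gives the robot as it stands.
- The arm moves only by the tool drive_tool, never from a script. Its argument "moves" is text: rows parted by semicolons, each of 7 numbers parted by spaces: the shift along the world's x, y, z scaled (see below), then the turn, a rotation vector about the world's x, y, z scaled (see below), then the gripper command: -1 is fully open, 1 is shut, values between are in proportion. A call has 1 to 8 rows; each row is the pose to reach, as a shift and turn from the pose commanded when the call began, turning the shorter way round; what a row does not reach only later rows make up. The controller multiplies each number of a shift by 500 mm and each number of a turn by 180 degrees. A row lasts 1/12 s, in which the tool goes at most 41.7 mm and 7.16 degrees, less where a joint would pass 70% of its speed; a pose out of reach is approached as far as the arm can. A call with a number of a shift or a turn outside -1 to 1 is refused whole. A call with a gripper value outside its range is refused whole. The fingers move at their own pace and stop on an object; "force" is the grip in N (left out, the last holds). Time passes only in rows, so rows that repeat a pose let the fingers close. It gives the time, the measured TCP pose, the force, the opening and the grip force at its end, in the units of the state.
- arm.read_state(): the state, without advancing time (a new reading comes with each control period).
- read_camera(name): name is "scene" or "top" or "wrist"; returns a dict with "img" (420x560x3 uint8, red, green, blue), "K" (3x3 intrinsics, pixels), "k1" (the pictures are not rectified: a ray, as slopes to the right and down, at radius r is drawn at 1 + k1 r^2 times it, then the intrinsics apply), "rvec" (rotation vector, rad) and "tvec" (3), from world to camera coordinates, as OpenCV has them. Camera axes: x right, y down, z forward; pixel columns grow to the right and rows downward; lengths in mm; the calibration is good to about 2 mm. A picture is of the moment at which its call begins. There is no depth.
- arm.finish_job(): hands the job in; it is judged then, once.
The state is a dict: "time": time; "qpos": joint angles; "dq": joint speeds; "joint_torque": joint torques, N m; "ee_pos": TCP position; "tcp_rot": TCP orientation; "force": force on the tool from outside, world axes, zero at the start; "torque": the same for the moment, N m; "opening": finger opening in mm; "grip_force": force on a finger pad.
Only numpy, scipy, OpenCV 4.12 (cv2) and the standard library are available. Lean on these libraries where they do the work, as an engineer would, in place of code of your own. Each camera call takes 0.05 s, during which the arm holds its last target. There are 200 camera calls.

## Working session

There is one attempt and no reset: what is moved stays moved. The work goes in short steps, Python scripts to look and compute and a tool call to move; the robot and the scene stay as the last step left them, time stands still between calls to the robot, and variables do not carry over. Pictures are saved under pics/ and viewed, at most 10 in all, crops included, and the job is handed in when it is done.

Besides the shell and the picture viewer there is one more tool, called after ">>>" by a JSON object that holds its "api" and its "payload". drive_tool: Moves the arm, as the interface text tells. Shifts and turns lie within -1 to 1; 1 stands for 500 mm of shift or 180 degrees of turn. Its arguments: {"type":"object","properties":{"moves":{"type":"string"},"force":{"type":"number"}},"required":["moves"]}

```bash
mkdir -p pics; python3 - <<'E'
from workcell import arm, read_camera
import cv2,pickle
d={}
for n in("scene","top"):
    c=read_camera(n);d[n]=c;cv2.imwrite(f"pics/{n}0.png",c["img"][:,:,::-1]);print(n,c["K"],c["k1"],c["rvec"],c["tvec"])
pickle.dump(d,open("c0.pkl","wb"))
s=arm.read_state();print(s)
E
```

```text
scene [[381.28022252   0.         279.07868209]
 [  0.         381.28022252 212.88351312]
 [  0.           0.           1.        ]] -0.01570671568103429 [ 1.36876932  1.95670631 -1.00893522] [ 189.08186505 -297.70265082 1313.01612002]
top [[398.41281241   0.         279.28111224]
 [  0.         398.41281241 209.74875866]
 [  0.           0.           1.        ]] -0.08449878959170762 [ 2.14913232 -2.12659494  0.19102107] [-10.6075184  576.93456569 741.36752628]
{'time': 0.1, 'qpos': array([-1.29299198e+00,  5.33247986e-02,  1.61419303e+00, -2.26950670e-05,
        1.47600141e+00, -1.18980911e-01]), 'dq': array([-0.00022855, -0.00225672, -0.00324746, -0.00025883,  0.00176933,
        0.00128242]), 'joint_torque': array([ 9.12613323e-04, -3.94902849e+01, -3.71363854e+01, -1.45405079e-04,
        3.86260843e-03, -3.10273354e-07]), 'ee_pos': array([ 241.47518461, -576.19826276,  403.54287871]), 'tcp_rot': array([-3.07808744e+00, -6.18813427e-01,  2.75274630e-04]), 'force': array([ 0.00516922,  0.3659807 , -0.40124644]), 'torque': array([ 0.01591247,  0.01351236, -0.00501671]), 'grip_force': 0.0, 'opening': 85.26969899932756}
```

View pics/top0.png

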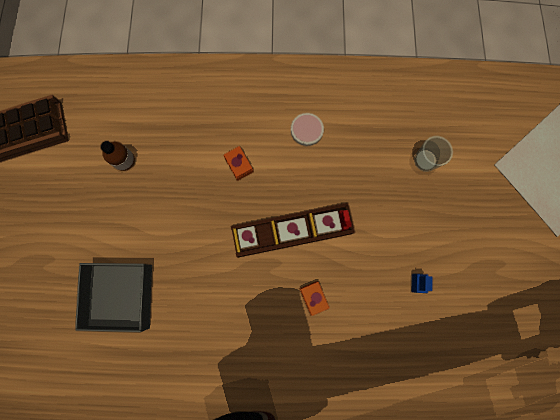

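View pics/scene0.png

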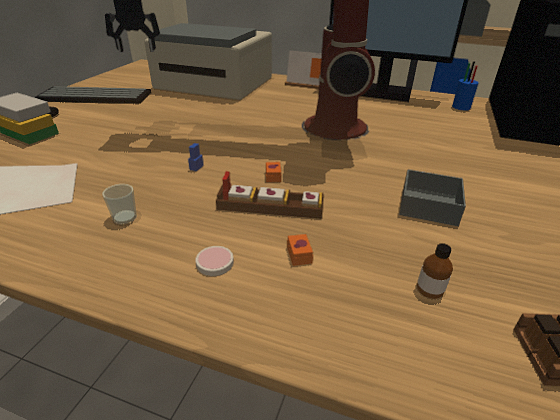

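The top view shows the rack at about (293,230). Its +y end is on the left: small block and wide gap at (265,235), large block in the middle, medium block with the red spacer at (347,217). The blue spacer is at (421,282) and the reject box at (115,296). Next I'll crop for accuracy.

```bash
cat > h.py <<'E'
import numpy as np,cv2,pickle
def ray(c,uv):
    K=c["K"];D=np.array([c["k1"],0,0,0,0])
    p=cv2.undistortPoints(np.array(uv,float).reshape(-1,1,2),K,D).reshape(-1,2)
    R=cv2.Rodrigues(np.array(c["rvec"]))[0];o=-R.T@np.array(c["tvec"])
    return o,np.c_[p,np.ones(len(p))]@R
def onz(c,uv,z):
    o,d=ray(c,uv);return o+d*((z-o[2])/d[:,2])[:,None]
def proj(c,X):
    return cv2.projectPoints(np.array(X,float).reshape(-1,1,3),np.array(c["rvec"],float),np.array(c["tvec"],float),c["K"],np.array([c["k1"],0,0,0,0]))[0].reshape(-1,2)
def T(x,y,yaw,pts,z0=0):
    p=np.array(pts,float);c,s=np.cos(yaw),np.sin(yaw)
    return np.c_[x+c*p[:,0]-s*p[:,1],y+s*p[:,0]+c*p[:,1],p[:,2]+z0]
E
python3 - <<'E'
from h import *
d=pickle.load(open("c0.pkl","rb"));c=d["top"]
im=c["img"][:,:,::-1]
a=cv2.resize(im[195:265,225:360],None,fx=5.9,fy=5.9,interpolation=cv2.INTER_CUBIC)
cv2.imwrite("pics/crop1.png",np.clip(a*1.6,0,255).astype(np.uint8))
hsv=cv2.cvtColor(im,cv2.COLOR_BGR2HSV)
m=cv2.inRange(hsv,(105,120,30),(130,255,255));n,l,st,ce=cv2.connectedComponentsWithStats(m);i=1+np.argmax(st[1:,4]);print(st[i],ce[i],onz(c,[ce[i]],50))
print(onz(c,[[115,296]],0),onz(c,[[80,264],[152,264],[150,331],[77,330]],55))
print(c["tvec"], ray(c,[[280,210]])[0])
b=im[255:305,395:450];cv2.imwrite("pics/crop2.png",cv2.resize(b,None,fx=10,fy=10,interpolation=cv2.INTER_CUBIC))
E
```

```text
[412 274  20  19 290] [421.4        283.25517241] [[ 434.32378335 -283.56455738   50.        ]]
[[401.07835732 331.96379769   0.        ]] [[463.73734861 384.68912449  55.        ]
 [466.60070327 240.90939004  55.        ]
 [340.03969148 238.31894018  55.        ]
 [337.49308673 381.36682016  55.        ]]
[-10.6075184  576.93456569 741.36752628] [444.48953268   2.4829902  827.65615545]
```

View pics/crop1.png

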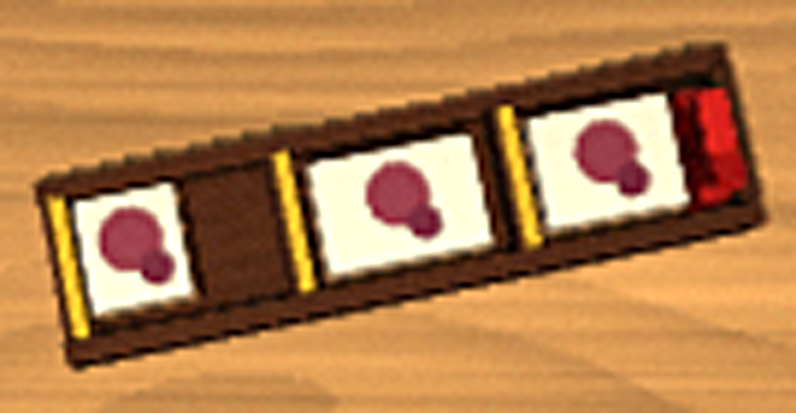

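```bash
python3 - <<'E'
from h import *
from scipy.optimize import least_squares
d=pickle.load(open("c0.pkl","rb"));c=d["top"]
f=lambda p:(np.array(p,float)+.5)/5.9-.5+[225,195]
cor=f([(38,185),(725,45),(765,218),(75,368)])
P=onz(c,cor,36);print(P)
M=[[32,123,36],[32,-123,36],[-32,-123,36],[-32,123,36]]
r=least_squares(lambda q:(proj(c,T(q[0],q[1],q[2],M))-cor).ravel(),[P[:,0].mean(),P[:,1].mean(),0.2]);print("rack",r.x,r.fun)
x,y,a=r.x
inv=lambda p:np.c_[np.array(p)[:,:2]-[x,y],]@np.array([[np.cos(a),-np.sin(a)],[np.sin(a),np.cos(a)]])
print("small",inv(onz(c,f([(75,200),(175,183),(197,297),(95,317)]),40)))
print("large",inv(onz(c,f([(310,160),(470,135),(495,245),(327,277)]),40)))
print("med",inv(onz(c,f([(527,118),(665,94),(690,207),(545,230)]),40)))
print("redtab",inv(onz(c,f([(695,90),(725,88),(745,190),(715,200)]),72)))
E
```

```text
[[ 545.19873826   91.64916126   36.        ]
 [ 596.29778641 -142.97671861   36.        ]
 [ 536.54638557 -155.56751064   36.        ]
 [ 483.52913301   77.48240996   36.        ]]
rack [ 5.40505188e+02 -3.24342430e+01  2.19207413e-01] [-1.4651861   0.08506229  1.22802295 -1.0431098   1.92342431  0.27912415
 -1.61986415  0.49009155]
small [[ 23.39122039 108.5053669 ]
 [ 22.10155841  74.35431537]
 [-17.1483683   74.77973499]
 [-16.67508432 109.52018938]]
large [[ 20.36165468  28.14061047]
 [ 17.51636197 -26.72218971]
 [-20.77558874 -26.81008578]
 [-19.58799384  30.77075402]]
med [[ 19.20658882 -46.97252897]
 [ 17.53534446 -94.97338011]
 [-21.95355729 -94.32422615]
 [-19.33333963 -44.44529093]]
redtab [[  12.57869514  -98.85110524]
 [  11.18537052 -108.68204664]
 [ -22.8949941  -107.16164742]
 [ -24.03497108  -96.78423237]]
```

View pics/crop2.png

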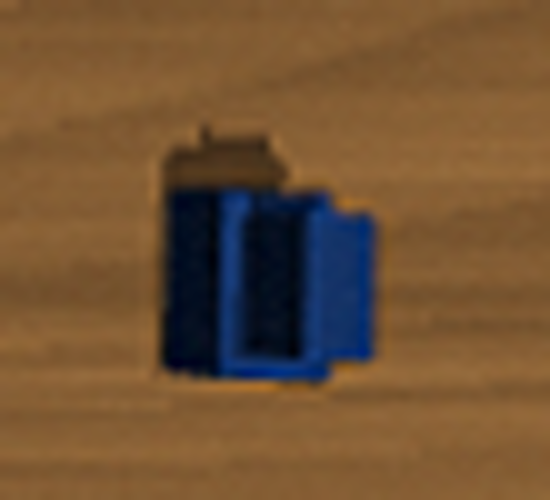

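>>> {"api": "drive_tool", "payload": {"moves": "0.6 0.9 0 0 0 -0.057 -1;0.6 0.9 0 0 0 -0.057 -1;0.6 0.9 0 0 0 -0.057 -1;0.6 0.9 0 0 0 -0.057 -1;0.6 0.9 0 0 0 -0.057 -1;0.6 0.9 0 0 0 -0.057 -1;0.6 0.9 0 0 0 -0.057 -1;0.6 0.9 0 0 0 -0.057 -1", "force": 40}}

```text
time: 0.77
ee_pos: [427.0, -297.1, 404.3]
tcp_rot: [-3.123, -0.341, 0.0]
force: [1.0, -0.1, -0.1]
opening: 85.7
grip_force: 0.0
```

```bash
cat > w.py <<'E'
import sys
from h import *
from workcell import arm, read_camera
n=sys.argv[1];c=read_camera("wrist");pickle.dump(c,open(n+".pkl","wb"))
cv2.imwrite(f"pics/{n}.png",c["img"][:,:,::-1]);s=arm.read_state()
print(c["K"][0],c["k1"],"cam",ray(c,[[280,210]])[0],s["time"],s["ee_pos"],s["tcp_rot"],s["qpos"])
E
python3 w.py w1
```

```text
[309.26139574   0.         280.05460208] -0.0176072748721694 cam [ 495.53381628 -283.56914897  374.68704763] 0.8167 [ 429.93567211 -292.21014487  404.29276184] [-3.11708032 -0.35049968 -0.00520377] [-0.7413453  -0.20169186  1.85454041  0.0057165   1.49022876  0.60503769]
```

>>> {"api": "drive_tool", "payload": {"moves": "0.25 0.36 0 0 0 0 -1;0.25 0.36 0 0 0 0 -1;0.25 0.36 0 0 0 0 -1;0.25 0.36 0 0 0 0 -1;0.25 0.36 0 0 0 0 -1;0.25 0.36 0 0 0 0 -1;0.25 0.36 0 0 0 0 -1;0.25 0.36 0 0 0 0 -1"}}

```text
time: 1.48
ee_pos: [551.4, -119.0, 404.1]
tcp_rot: [3.123, 0.343, -0.002]
force: [-0.6, 0.4, 0.1]
opening: 85.3
grip_force: 0.0
```

```bash
python3 w.py w2
```

```text
[309.26139574   0.         280.05460208] -0.0176072748721694 cam [ 619.89530507 -105.41935934  374.4112593 ] 1.5333 [ 551.0501198  -119.75691595  404.20203436] [ 3.12285977e+00  3.40831632e-01 -1.90005746e-03] [-3.45827651e-01 -9.19594648e-02  1.75637579e+00 -7.03068287e-04
  1.47818065e+00  1.00761287e+00]
```

View pics/w1.png

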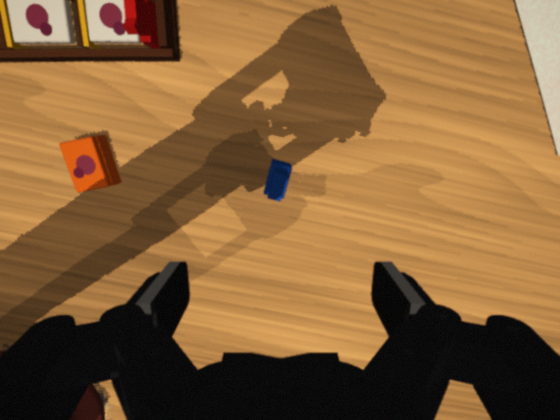

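View pics/w2.png

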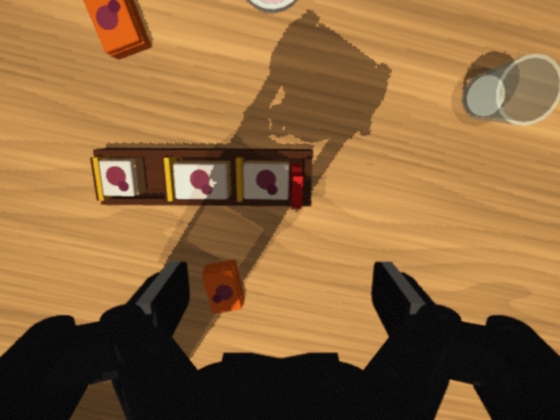

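The rack in w2 spans (95..312, 148..205) and is almost square to the image. The red tab is at (297,186). The wide gap is at (155,175). In w1 the blue tab is at (278,180).

```bash
python3 - <<'E'
from h import *
ims=[]
for n,(r0,r1,c0,c1),k in(("w2",(140,215,88,320),3.4),("w1",(150,210,240,340),3.4)):
    c=pickle.load(open(n+".pkl","rb"));im=c["img"][:,:,::-1]
    b=cv2.resize(im[r0:r1,c0:c1],None,fx=k,fy=k,interpolation=cv2.INTER_CUBIC);b=np.clip(b*1.7,0,255).astype(np.uint8)
    o=np.zeros((b.shape[0],800,3),np.uint8);o[:,:b.shape[1]]=b;ims.append(o)
cv2.imwrite("pics/crop3.png",np.vstack(ims)); print(ims[0].shape)
c=pickle.load(open("w2.pkl","rb"));im=c["img"][:,:,::-1]
hsv=cv2.cvtColor(im,cv2.COLOR_BGR2HSV)
for nm,m in(("yel",cv2.inRange(hsv,(18,170,90),(32,255,255))),("red",cv2.inRange(hsv,(0,225,50),(4,255,255)))):
    n,l,st,ce=cv2.connectedComponentsWithStats(m)
    for i in range(1,n):
        if st[i,4]>15: print(nm,st[i],ce[i].round(1),np.round(cv2.minAreaRect(np.argwhere(l==i)[:,::-1].astype(np.float32)),1) if 0 else "", [cv2.boxPoints(cv2.minAreaRect(np.argwhere(l==i)[:,::-1].astype(np.float32))).round(1).tolist()])
E
```

```text
(255, 800, 3)
yel [ 92 157  14  44 249] [ 97.7 177.8]  [[[91.0, 199.8000030517578], [92.0, 156.89999389648438], [105.0, 157.1999969482422], [104.0, 200.10000610351562]]]
yel [163 157  14  45 361] [168.7 177.3]  [[[163.0, 201.0], [163.0, 157.0], [176.0, 157.0], [176.0, 201.0]]]
yel [236 158   7  43 244] [239.3 178.2]  [[[236.0, 158.0], [242.0, 158.0], [242.0, 200.0], [236.0, 200.0]]]
red [291 164   9   4  23] [294.9 165.7]  [[[291.0, 167.0], [291.0, 164.0], [299.0, 164.0], [299.0, 167.0]]]
red [290 171  13  36 238] [296.1 190.5]  [[[290.0, 171.0], [302.0, 171.0], [302.0, 206.0], [290.0, 206.0]]]
```

View pics/crop3.png

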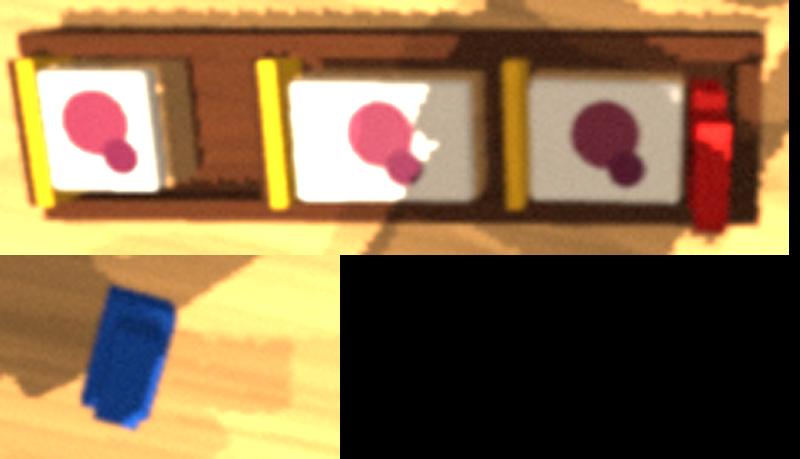

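```bash
cat > fit.py <<'E'
from h import *
from scipy.optimize import least_squares
def fit(sets,q0):
    r=least_squares(lambda q:np.concatenate([(proj(c,T(*q,M))-p).ravel() for c,p,M in sets]),q0,loss="soft_l1");return r.x,np.abs(r.fun).reshape(-1)
E
python3 - <<'E'
from fit import *
d=pickle.load(open("c0.pkl","rb"));ct=d["top"];w1=pickle.load(open("w1.pkl","rb"));w2=pickle.load(open("w2.pkl","rb"))
cv=lambda p,k,o:(np.array(p,float)+.5)/k-.5+np.array(o)
M=[[32,123,26],[32,-123,26],[-32,-123,26],[-32,123,26]]+[[s*24,y,36] for y in(118,40,-38) for s in(1,-1)]
pt=cv([(38,185),(725,45),(765,218),(75,368),(48,198),(75,338),(273,155),(300,292),(497,108),(527,248)],5.9,(225,195))
pw=cv([(20,33),(762,33),(757,220),(48,218),(12,62),(40,208),(258,62),(275,210),(505,60),(508,208)],3.4,(88,140))
q0=[540,-32,.22]
for s in([(ct,pt,M)],[(w2,pw,M)],[(ct,pt,M),(w2,pw,M)]):
    x,f=fit(s,q0);print("rack",x.round(3),f.round(1))
x,y,a=x;Rr=np.array([[np.cos(a),-np.sin(a)],[np.sin(a),np.cos(a)]])
inv=lambda p:(p[:,:2]-[x,y])@Rr
print("small w2",inv(onz(w2,cv([(38,70),(158,68),(163,190),(50,190)],3.4,(88,140)),40)).round(1))
print("red w2",inv(onz(w2,cv([(695,122),(732,122),(724,232),(695,232)],3.4,(88,140)),72)).round(1))
# blue: tab top in both views
tab=[[14,7,68],[14,-7,68],[-14,-7,68],[-14,7,68]]
bt=cv([(308,212),(375,212),(375,362),(308,362)],10,(395,255))
bw=cv([(118,318-255),(172,318-255),(137,427-255),(95,410-255)],3.4,(240,150))
print("blue top",fit([(ct,bt,tab)],[434,-283,0]));print(onz(ct,bt,68).round(1))
print(onz(w1,cv([(112,290-255),(175,305-255),(137,427-255),(85,402-255)],3.4,(240,150)),68).round(1))
E
```

```text
rack [ 5.41754e+02 -3.23000e+01  2.15000e-01] [0.9 0.1 0.4 0.5 0.9 0.5 1.3 0.1 0.  0.4 0.1 0.2 0.1 0.1 0.3 0.1 0.  0.1
 0.1 0.4]
rack [ 5.42046e+02 -3.40210e+01  2.19000e-01] [1.3 0.3 1.1 0.1 1.  0.7 0.5 1.3 1.5 0.  0.2 0.3 0.1 0.2 0.6 0.9 0.9 0.2
 0.1 0.4]
rack [ 5.41947e+02 -3.35580e+01  2.18000e-01] [0.3 0.  0.9 0.8 1.5 0.2 0.6 0.  0.6 0.5 0.6 0.3 0.7 0.1 1.  0.  0.6 0.1
 0.8 0.6 1.7 0.3 0.7 0.  0.5 0.7 0.9 1.3 1.1 0.1 0.2 0.4 0.3 0.3 1.  1.
 1.4 0.2 0.6 0.4]
small w2 [[ 21.8 108.8]
 [ 22.3  70.2]
 [-17.3  73.7]
 [-17.3 111.1]]
red w2 [[  10.3  -98.9]
 [  10.3 -109.6]
 [ -22.7 -107.9]
 [ -22.7  -99.3]]
blue top (array([ 4.34564470e+02, -2.91289599e+02, -3.25279764e-02]), array([0.26720251, 0.01342682, 0.13918968, 0.2174818 , 0.28509571,
       0.00492621, 0.15508634, 0.20694384]))
[[ 448.8 -285.3   68. ]
 [ 448.7 -298.5   68. ]
 [ 420.4 -297.3   68. ]
 [ 420.4 -284.1   68. ]]
[[ 459.7 -283.9   68. ]
 [ 459.4 -302.7   68. ]
 [ 421.4 -299.8   68. ]
 [ 425.5 -282.9   68. ]]
```

>>> {"api": "drive_tool", "payload": {"moves": "0.019 -0.031 -0.08 0 0 0 -1;0.019 -0.031 -0.16 0 0 0 -1;0.019 -0.031 -0.24 0 0 0 -1;0.019 -0.031 -0.30 0 0 0 -1;0.019 -0.031 -0.34 0 0 0 -1;0.019 -0.031 -0.365 0 0 0 -1;0.019 -0.031 -0.365 0 0 0 -1;0.019 -0.031 -0.365 0 0 0 0", "force": 30}}

```text
time: 2.2
ee_pos: [560.7, -135.6, 222.5]
tcp_rot: [3.123, 0.339, -0.0]
force: [0.5, -0.0, -0.3]
opening: 75.3
grip_force: 0.0
```

>>> {"api": "drive_tool", "payload": {"moves": "0 0 0 0 0 0 1;0 0 0 0 0 0 1;0 0 0 0 0 0 1;0 0 0 0 0 0 1;0 0 0 0 0 0 1;0 0 0 0 0 0 1;0 0 0 0 0 0 1"}}

```text
time: 2.78
ee_pos: [561.3, -134.6, 223.0]
tcp_rot: [3.122, 0.342, 0.002]
force: [-0.3, 0.1, 3.4]
opening: 9.1
grip_force: 33.1
```

>>> {"api": "drive_tool", "payload": {"moves": "0 0 0.08 0 0 0 1;0 0 0.16 0 0 0 1;0 0 0.24 0 0 0 1;-0.05 0.14 0.25 0 0 0 1;-0.08 0.22 0.25 0 0 0 1;-0.11 0.3 0.25 0 0 0 1;-0.14 0.38 0.25 0 0 0 1;-0.16 0.45 0.25 0 0 0 1"}}

```text
time: 3.45
ee_pos: [489.2, 62.8, 346.9]
tcp_rot: [-3.123, -0.34, 0.0]
force: [1.6, 0.1, -0.2]
opening: 9.1
grip_force: 32.4
```

>>> {"api": "drive_tool", "payload": {"moves": "-0.158 0.442 0 0 0 0 1;-0.158 0.442 0 0 0 0 1;-0.158 0.442 0 0 0 0 1;-0.158 0.442 0 0 0 0 1;-0.158 0.442 0 0 0 0 1;-0.158 0.442 -0.02 0 0 0 1;-0.158 0.442 -0.1 0 0 0 1;-0.158 0.442 -0.18 0 0 0 1"}}

```text
time: 4.12
ee_pos: [411.6, 284.6, 258.7]
tcp_rot: [-3.12, -0.347, -0.01]
force: [0.7, -0.5, -1.1]
opening: 9.4
grip_force: 32.5
```

>>> {"api": "drive_tool", "payload": {"moves": "0 0 -0.03 0 0 0 1;0 0 -0.03 0 0 0 1;0 0 -0.03 0 0 0 -1;0 0 -0.03 0 0 0 -1;0 0 -0.03 0 0 0 -1;0 0 -0.03 0 0 0 -1;0 0 -0.03 0 0 0 -1"}}

```text
time: 4.7
ee_pos: [412.2, 282.5, 243.8]
tcp_rot: [-3.122, -0.341, -0.005]
force: [-0.0, 0.3, -0.6]
opening: 69.1
grip_force: 0.0
```

>>> {"api": "drive_tool", "payload": {"moves": "0 0 0.08 0 0 0 -1;0 0 0.16 0 0 0 -1;0 0 0.2 0 0 -0.02 -1;0.005 -0.1 0.2 0 0 -0.06 -1;0.01 -0.2 0.2 0 0 -0.07 -1;0.01 -0.3 0.2 0 0 -0.07 -1;0.01 -0.4 0.2 0 0 -0.07 -1;0.01 -0.5 0.2 0 0 -0.07 -1"}}

```text
time: 5.37
ee_pos: [416.0, 72.5, 343.2]
tcp_rot: [3.142, -0.002, 0.004]
force: [1.3, -0.5, 0.3]
opening: 85.3
grip_force: 0.0
```

```bash
python3 - <<'E'
from h import *
from workcell import arm, read_camera
c=read_camera("top");im=c["img"][:,:,::-1]
hsv=cv2.cvtColor(im,cv2.COLOR_BGR2HSV);m=cv2.inRange(hsv,(0,190,40),(5,255,255))|cv2.inRange(hsv,(175,190,40),(180,255,255))
n,l,st,ce=cv2.connectedComponentsWithStats(m)
for i in range(1,n):
    if st[i,4]>15: print(st[i],ce[i].round(),onz(c,[ce[i]],15).round())
print(arm.read_state()["ee_pos"])
E
```

```text
[124 286   4   8  19] [126. 289.] [[417. 305.  15.]]
[416.43727174  66.70825086 343.07149943]
```

>>> {"api": "drive_tool", "payload": {"moves": "0.03 -0.08 0 0 0 0 -1;0.03 -0.16 0 0 0 0 -1;0.03 -0.24 0 0 0 0 -1;0.03 -0.32 0 0 0 0 -1;0.03 -0.40 0 0 0 0 -1;0.03 -0.48 0 0 0 0 -1;0.03 -0.56 0 0 0 0 -1;0.03 -0.64 0 0 0 0 -1"}}

```text
time: 6.08
ee_pos: [431.0, -248.1, 343.1]
tcp_rot: [3.14, -0.005, 0.003]
force: [0.5, 0.4, 0.2]
opening: 85.4
grip_force: 0.0
```

>>> {"api": "drive_tool", "payload": {"moves": "0 -0.03 0 0 0 0 -1;0 -0.03 0 0 0 0 -1;0 -0.03 0 0 0 0 -1"}}

```text
time: 6.33
ee_pos: [431.3, -261.2, 342.4]
tcp_rot: [-3.141, 0.006, -0.0]
force: [-0.2, -0.8, 0.9]
opening: 85.4
grip_force: 0.0
```

```bash
python3 w.py w3; python3 - <<'E'
import cv2
from h import *
c=pickle.load(open("w3.pkl","rb"));print(proj(c,[[434,-291,68]]))
u,v=proj(c,[[434,-291,50]])[0].astype(int);b=cv2.imread("pics/w3.png")[v-50:v+50,u-60:u+60];print(u-60,v-50)
cv2.imwrite("pics/crop4.png",cv2.resize(np.clip(b*1.5,0,255).astype(np.uint8),None,fx=6,fy=6,interpolation=cv2.INTER_CUBIC))
E
```

```text
[309.26139574   0.         280.05460208] -0.0176072748721694 cam [ 501.58090088 -262.97944173  312.82345192] 6.3833 [ 431.43419164 -260.32073379  342.22778797] [-3.14082881e+00  3.58816686e-03 -1.81610146e-04] [-6.90837823e-01 -1.95575135e-01  1.95427281e+00  6.73053573e-04
  1.38329053e+00  8.82117763e-01]
[[314.64631374 208.48466847]]
252 153
```

View pics/crop4.png

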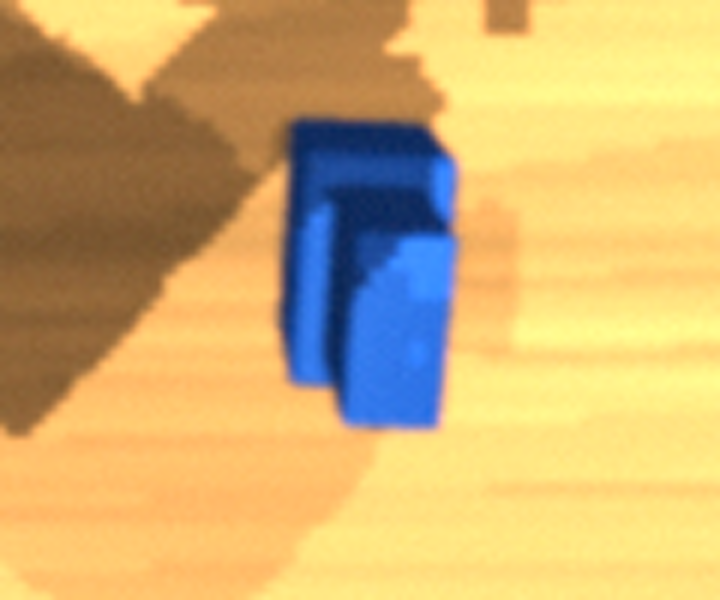

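The crop shows the blue tab top at crop corners (355,232), (455,235), (440,427) and (347,427), nearly square to the tool.

```bash
python3 - <<'E'
from fit import *
c=pickle.load(open("w3.pkl","rb"));ct=pickle.load(open("c0.pkl","rb"))["top"]
cv=lambda p,k,o:(np.array(p,float)+.5)/k-.5+np.array(o)
p=cv([(355,232),(455,235),(440,427),(347,427)],6,(252,153))
tab=[[14,7,68],[14,-7,68],[-14,-7,68],[-14,7,68]]
print(fit([(c,p,tab)],[434,-290,0]),onz(c,p,68).round(1))
b=cv([(308,162),(452,160)],6,(252,153));print(onz(c,b,34).round(1))
E
```

```text
(array([ 4.34492069e+02, -2.93836393e+02, -2.60892153e-02]), array([0.31577129, 0.2463136 , 0.30784214, 0.36414477, 0.64518116,
       0.52299765, 0.63146249, 0.16999388])) [[ 448.5 -287.5   68. ]
 [ 448.  -301.    68. ]
 [ 420.8 -299.9   68. ]
 [ 420.8 -287.    68. ]]
[[ 452.  -283.5   34. ]
 [ 452.2 -305.3   34. ]]
```

>>> {"api": "drive_tool", "payload": {"moves": "0.006 -0.065 0 0 0 -0.008 -1;0.006 -0.065 -0.08 0 0 -0.008 -1;0.006 -0.065 -0.16 0 0 -0.008 -1;0.006 -0.065 -0.22 0 0 -0.008 -1;0.006 -0.065 -0.25 0 0 -0.008 -1;0.006 -0.065 -0.258 0 0 -0.008 -1;0.006 -0.065 -0.258 0 0 -0.008 -1;0.006 -0.065 -0.258 0 0 -0.008 -1", "force": 70}}

```text
time: 7.05
ee_pos: [435.2, -292.8, 214.5]
tcp_rot: [3.14, -0.04, 0.002]
force: [0.7, -1.2, 0.0]
opening: 85.5
grip_force: 0.0
```

>>> {"api": "drive_tool", "payload": {"moves": "0 0 0 0 0 0 1;0 0 0 0 0 0 1;0 0 0 0 0 0 1;0 0 0 0 0 0 1;0 0 0 0 0 0 1;0 0 0 0 0 0 1;0 0 0 0 0 0 1;0 0 0 0 0 0 1"}}

```text
time: 7.72
ee_pos: [434.5, -293.5, 213.4]
tcp_rot: [3.141, -0.043, 0.0]
force: [-0.0, 1.0, 2.4]
opening: 12.9
grip_force: 68.2
```

```bash
python3 -c "
from workcell import arm
s=arm.read_state();print(s['ee_pos'],s['tcp_rot'],s['force'],s['torque'])"
```

```text
[ 434.51041071 -293.52260923  213.40597283] [ 3.14109217e+00 -4.31104635e-02  4.25945302e-04] [-0.00365435  0.98385416  2.42005006] [0.10025599 0.04947347 0.01209109]
```

>>> {"api": "drive_tool", "payload": {"moves": "0 0 0.08 0 0 0 1;0 0 0.16 0 0 0 1;0.01 0.05 0.22 0 0 0.02 1;0.04 0.13 0.22 0 0 0.05 1;0.07 0.21 0.22 0 0 0.078 1;0.09 0.29 0.22 0 0 0.078 1;0.12 0.37 0.22 0 0 0.078 1;0.15 0.44 0.22 0 0 0.078 1"}}

```text
time: 8.38
ee_pos: [509.3, -71.3, 322.9]
tcp_rot: [-3.123, -0.341, 0.0]
force: [0.9, -0.2, -0.6]
opening: 12.9
grip_force: 68.3
```

>>> {"api": "drive_tool", "payload": {"moves": "0.04 0.08 0 0 0 0 1;0.04 0.16 0 0 0 0 1;0.04 0.194 0 0 0 0 1;0.04 0.194 0 0 0 0 1;0.04 0.194 0 0 0 0 1;0.04 0.194 0 0 0 0 1"}}

```text
time: 8.88
ee_pos: [529.3, 23.1, 322.8]
tcp_rot: [3.123, 0.341, -0.001]
force: [0.2, 0.1, -0.1]
opening: 13.3
grip_force: 68.4
```

```bash
python3 w.py w4
```

```text
[309.26139574   0.         280.05460208] -0.0176072748721694 cam [597.88094025  36.55506992 293.14602515] 8.9333 [529.34902315  22.6234279  322.86669892] [ 3.12287156e+00  3.39276225e-01 -6.88127314e-04] [-9.77075121e-02 -1.10740338e-01  1.91258241e+00 -4.39118897e-04
  1.34010889e+00  1.25675340e+00]
```

View pics/w4.png

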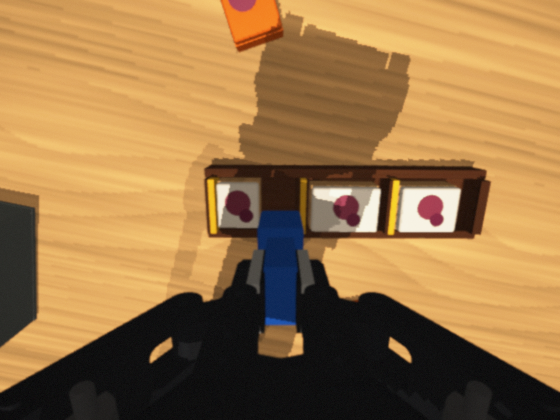

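The held spacer is upright at (280,265) and sits over the gap. The small block is on its left at (238,205), stop1 is at (303,205), and the rack spans (205..488, 167..238).

```bash
python3 - <<'E'
from fit import *
c=pickle.load(open("w4.pkl","rb"));im=c["img"][:,:,::-1]
hsv=cv2.cvtColor(im,cv2.COLOR_BGR2HSV)
y=cv2.inRange(hsv,(18,170,80),(32,255,255));w=cv2.inRange(hsv,(0,0,90),(40,95,255));b=cv2.inRange(hsv,(105,100,25),(130,255,255))
for r in(186,196,206,216,226,232):
    def runs(m):
        k=np.flatnonzero(np.diff(np.r_[0,m[r,195:495]>0,0].astype(int)))+195;k=k.reshape(-1,2);return [tuple(int(v) for v in q) for q in k if q[1]-q[0]>3]
    print(r,"Y",runs(y),"W",runs(w),"B",runs(b))
for u in(212,303,394):
    k=np.flatnonzero(y[150:250,u-2:u+3].any(1))+150;print(u,k.min(),k.max())
g=cv2.cvtColor(im,cv2.COLOR_BGR2GRAY)
for u in(240,350,440): print(u,[int(v) for v in g[158:182,u]],[int(v) for v in g[226:246,u]])
q=[542,-33.5,.218];R=[[s*24,v,36] for v in(118,113,40,35,-38,-43) for s in(1,-1)]
print(proj(c,T(*q,R)).round(1).tolist())
print(proj(c,T(*q,[[32,123,26],[32,-123,26],[-32,-123,26],[-32,123,26]])).round(1).tolist())
E
```

```text
186 Y [(207, 215), (300, 307), (392, 399)] W [(216, 259), (314, 337), (342, 348)] B []
196 Y [(208, 216), (300, 306), (391, 398)] W [(217, 227), (248, 259), (312, 342), (352, 381), (400, 427), (437, 460)] B []
206 Y [(209, 216), (300, 306), (390, 397)] W [(217, 226), (250, 259), (311, 334), (358, 380), (399, 419), (443, 459)] B []
216 Y [(209, 217), (301, 306), (389, 396)] W [(218, 239), (253, 260), (311, 338), (359, 379), (398, 421), (443, 457)] B [(261, 300)]
226 Y [(210, 218), (388, 395)] W [(219, 258), (310, 378), (397, 456)] B [(259, 302)]
232 Y [(210, 217), (388, 394)] W [(361, 375), (400, 452)] B [(257, 303)]
212 177 233
303 178 231
394 178 234
240 [145, 105, 88, 89, 88, 81, 65, 36, 27, 25, 26, 29, 31, 28, 31, 30, 32, 30, 36, 53, 65, 68, 70, 84] [122, 104, 56, 26, 26, 32, 29, 31, 30, 28, 35, 59, 98, 109, 106, 103, 103, 102, 103, 106]
350 [119, 115, 108, 104, 100, 98, 90, 64, 35, 25, 30, 34, 39, 50, 63, 68, 66, 68, 66, 56, 41, 38, 44, 57] [123, 157, 165, 166, 158, 132, 76, 55, 54, 55, 66, 94, 145, 186, 189, 185, 182, 179, 181, 180]
440 [158, 137, 124, 116, 113, 114, 112, 101, 61, 31, 28, 32, 53, 61, 63, 63, 64, 62, 64, 61, 51, 40, 45, 61] [236, 240, 241, 241, 237, 214, 124, 65, 64, 61, 63, 79, 135, 188, 198, 198, 198, 199, 201, 202]
[[206.6, 179.4], [210.2, 233.2], [212.5, 179.4], [215.8, 233.2], [299.4, 179.3], [298.5, 233.1], [305.3, 179.3], [304.1, 233.1], [391.9, 179.3], [386.6, 233.0], [397.8, 179.3], [392.2, 233.0]]
[[202.9, 168.2], [485.7, 168.3], [473.3, 237.3], [207.7, 237.6]]
```

```bash
python3 - <<'E'
from fit import *
c=pickle.load(open("w4.pkl","rb"))
print(proj(c,T(529.35,22.6,.2165,[[19,12,109.5],[19,-12,109.5],[19,12,143.5],[19,-12,143.5]])).round(1).tolist())
x,y,a=542,-34,.218;Rr=np.array([[np.cos(a),-np.sin(a)],[np.sin(a),np.cos(a)]])
print(((onz(c,[[259.5,190],[260,215],[258.5,226],[216.5,196]],40)[:,:2]-[x,y])@Rr).round(1))
b=cv2.cvtColor(c["img"],cv2.COLOR_RGB2HSV);m=cv2.inRange(b,(105,100,25),(130,255,255))
for r in range(206,262,5):
    k=np.flatnonzero(m[r,240:330])+240;print(r,(k.min(),k.max()+1) if len(k) else "",end=" ")
print(T(x,y,a,[[0,58.5,0]]), (np.array([529.35-x,22.6-y])@Rr))
E
```

```text
[[258.6, 208.7], [297.5, 208.7], [254.2, 226.5], [301.2, 226.5]]
[[ 15.8  73.9]
 [ -6.   73.9]
 [-15.9  75.3]
 [ 10.7 110.1]]
206  211 (np.int64(263), np.int64(298)) 216 (np.int64(261), np.int64(300)) 221 (np.int64(260), np.int64(301)) 226 (np.int64(259), np.int64(302)) 231 (np.int64(257), np.int64(303)) 236 (np.int64(257), np.int64(304)) 241 (np.int64(258), np.int64(303)) 246 (np.int64(258), np.int64(303)) 251 (np.int64(265), np.int64(296)) 256 (np.int64(264), np.int64(297)) 261 (np.int64(264), np.int64(298)) [[529.34777251  23.11541945   0.        ]] [-0.1092988  57.99629776]
```

>>> {"api": "drive_tool", "payload": {"moves": "0 0.004 -0.06 0 0 0 1;0 0.004 -0.1 0 0 0 1;0 0.004 -0.12 0 0 0 1;0 0.004 -0.13 0 0 0 1;0 0.004 -0.13 0 0 0 1;0 0.004 -0.13 0 0 0 1"}}

```text
time: 9.43
ee_pos: [529.8, 25.0, 258.9]
tcp_rot: [3.123, 0.34, 0.002]
force: [1.2, 0.4, 0.2]
opening: 12.8
grip_force: 68.4
```

>>> {"api": "drive_tool", "payload": {"moves": "0 0 -0.006 0 0 0 1;0 0 -0.012 0 0 0 1;0 0 -0.018 0 0 0 1;0 0 -0.024 0 0 0 1;0 0 -0.03 0 0 0 1;0 0 -0.03 0 0 0 1"}}

```text
time: 9.93
ee_pos: [529.1, 25.7, 242.2]
tcp_rot: [-3.123, -0.341, 0.002]
force: [1.4, 0.3, -0.5]
opening: 12.6
grip_force: 68.4
```

>>> {"api": "drive_tool", "payload": {"moves": "0 0 -0.008 0 0 0 1;0 0 -0.016 0 0 0 1;0 0 -0.024 0 0 0 1;0 0 -0.03 0 0 0 1;0 0 -0.034 0 0 0 1;0 0 -0.036 0 0 0 1;0 0 -0.036 0 0 0 1;0 0 -0.036 0 0 0 1"}}

```text
time: 10.6
ee_pos: [529.5, 25.6, 225.2]
tcp_rot: [3.123, 0.341, 0.0]
force: [-0.1, -1.4, -0.8]
opening: 12.7
grip_force: 68.4
```

>>> {"api": "drive_tool", "payload": {"moves": "0 0 -0.002 0 0 0 1;0 0 -0.003 0 0 0 1;0 0 -0.004 0 0 0 1;0 0 -0.004 0 0 0 1;0 0 -0.004 0 0 0 1;0 0 -0.004 0 0 0 1"}}

```text
time: 11.1
ee_pos: [529.5, 25.6, 223.4]
tcp_rot: [3.123, 0.341, 0.001]
force: [-1.1, 0.9, 0.9]
opening: 12.8
grip_force: 68.8
```

>>> {"api": "drive_tool", "payload": {"moves": "-0.0004 0.002 0 0 0 0 1;-0.0009 0.004 0 0 0 0 1;-0.0013 0.006 0 0 0 0 1;-0.0017 0.008 0 0 0 0 1;-0.0017 0.008 0 0 0 0 1;-0.0017 0.008 0 0 0 0 1;-0.0017 0.008 0 0 0 0 1"}}

```text
time: 11.68
ee_pos: [528.8, 29.6, 223.4]
tcp_rot: [3.123, 0.341, 0.001]
force: [0.6, -0.2, 2.1]
opening: 12.7
grip_force: 68.8
```

>>> {"api": "drive_tool", "payload": {"moves": "-0.0004 0.002 0 0 0 0 1;-0.0009 0.004 0 0 0 0 1;-0.0009 0.004 0 0 0 0 1;-0.0009 0.004 0 0 0 0 1;-0.0009 0.004 0 0 0 0 1"}}

```text
time: 12.1
ee_pos: [528.3, 31.3, 223.4]
tcp_rot: [3.122, 0.341, 0.001]
force: [2.1, -4.3, 3.0]
opening: 13.2
grip_force: 69.1
```

>>> {"api": "drive_tool", "payload": {"moves": "-0.0004 0.002 0 0 0 0 1;-0.0009 0.004 0 0 0 0 1;-0.0009 0.004 0 0 0 0 1;-0.0009 0.004 0 0 0 0 1;-0.0009 0.004 0 0 0 0 1;-0.0009 0.004 0 0 0 0 1"}}

```text
time: 12.6
ee_pos: [528.1, 32.2, 223.5]
tcp_rot: [3.118, 0.341, 0.001]
force: [1.2, -9.7, 3.6]
opening: 12.8
grip_force: 69.2
```

>>> {"api": "drive_tool", "payload": {"moves": "-0.0004 0.002 0 0 0 0 1;-0.0007 0.003 0 0 0 0 1;-0.0007 0.003 0 0 0 0 1;-0.0007 0.003 0 0 0 0 1;-0.0007 0.003 0 0 0 0 1;-0.0007 0.003 0 0 0 0 1;-0.0007 0.003 0 0 0 0 1"}}

```text
time: 13.18
ee_pos: [527.9, 32.9, 223.6]
tcp_rot: [3.115, 0.341, 0.002]
force: [2.6, -15.1, 2.2]
opening: 12.8
grip_force: 69.0
```

```bash
python3 w.py w5; python3 -c "
from workcell import arm
import cv2
b=cv2.imread('pics/w5.png')[120:330,130:430];cv2.imwrite('pics/crop5.png',cv2.resize(b,None,fx=2.6,fy=2.6,interpolation=2))
s=arm.read_state();print(s['force'],s['torque'],s['tcp_rot'])"
```

```text
[309.26139574   0.         280.05460208] -0.0176072748721694 cam [596.55392288  46.19279148 194.04404236] 13.2333 [527.92010718  32.86316712 223.62872637] [3.11517592e+00 3.40971142e-01 1.85066634e-03] [-0.07706346  0.01114661  1.97689546 -0.00816719  1.15095705  1.27901053]
[  2.55559627 -14.58037762   3.20802865] [-2.78463019 -0.35111857 -0.18793873] [3.11517592e+00 3.40971142e-01 1.85066634e-03]
```

View pics/crop5.png

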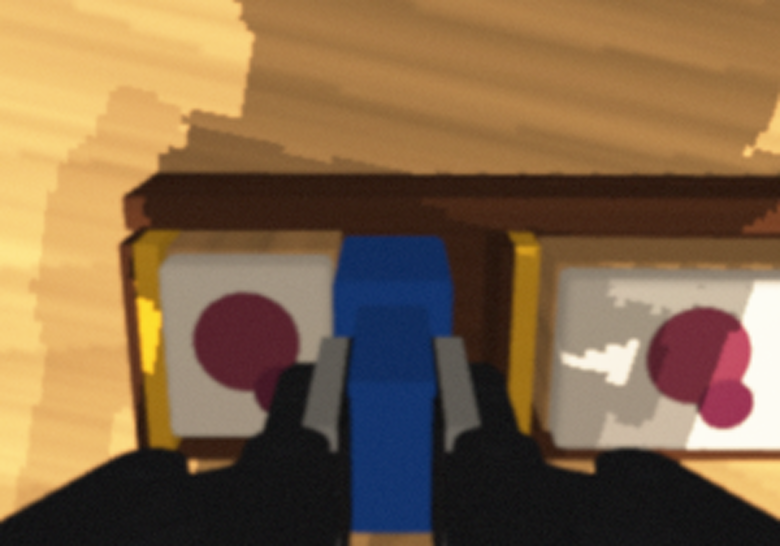

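The small block sits flush between the spacer and yellow stop2, at crop (150,340), and the contact force is steady at about 15 N. I'm handing the job in.

```bash
python3 -c "
from workcell import arm
print(arm.finish_job())"
```

```text
the job is handed in; nothing more can be done
None
```

I handed the job in at about 13 s: the red spacer is in the reject box, and the blue spacer, still held, presses the small block flush on its yellow stop with about 15 N; no pass or fail verdict came back.

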